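Hang the finds basket on the weighing stand

ROBOT

A 7-joint arm with a two-finger parallel gripper is mounted at the origin on the work surface. World frame = base frame: x ahead of the robot, y to its left, z up, the work surface at z = 0. Lengths are in m, angles in rad, forces in N, time in s.
With the tool pointing down it reaches from about 0.35 to 0.9 m from the base axis. Payload 8.1 kg.
Tool frame: the origin (TCP) lies on the centre line of the jaws, within the pads' length; the fingertips stand 14 mm ahead of it and the grasp point (between the pads) lies 5 mm behind it; z points along the fingers, y is the direction in which the jaws open and shut (so a half turn about z gives the same grasp; the last joint's range is limited). The gripper opens to 92 mm and grips with 3 to 60 N. Pads are 19 mm wide; open, the fingers measure 130 mm over their backs; the gripper's body (75 mm by 190 mm) begins 47 mm behind the grasp point.
Start: joints at [-0.103, 0.434, 0.025, 1.573, -0.012, 1.134, -0.075], TCP at [0.625, -0, 0.241] pointing down, gripper open.
Joint ranges: [-2.62, 2.62], [-0.44, 2.09], [-1.27, 1.32], [0.08, 2.57], [-1.32, 4.46], [0.12, 2], [-2.74, 2.74]. Speed limits (rad/s): [2.22, 2.22, 3.01, 3.01, 3.14, 3.14, 3.14].

INTERFACE

Orientations are given as a rotation vector (axis times angle).
In Python, from cell import arm, optics gives the robot as it stands.
- The arm moves only by the shell command python3 -m creep 'ROWS' [FORCE]. ROWS is JSON, a list of rows, each an object with "translation": the shift along the tool's x, y, z in m, a list of three; "rot": the turn, a rotation vector about the tool's x, y, z in degrees, a list of three; "jaw": the finger opening in m, from 0 to 0.0918. In form: [{"translation": [x, y, z], "rot": [wx, wy, wz], "jaw": jaw}, ...]. A call has 1 to 12 rows; each row shifts and turns the commanded pose from where the row before left it, along the tool's axes as they then stand; what a row does not reach is not made up. A row lasts 1/12 s, in which the tool goes at most 41.7 mm and 7.16 degrees, less where a joint would pass 70% of its speed; a pose out of reach is approached as far as the arm can. A call is refused whole if a number of a shift passes 0.0417 or a number of a turn 7.16, either way. A call with a gripper value outside its range is refused whole. The fingers move at their own pace and stop on an object; FORCE is the grip in N (left out, the last holds). Time passes only in rows, so rows that do not move let the fingers close. It gives the time, the measured TCP pose, the force and the opening at its end, in the units of the state.
- arm.observe(): the state, without advancing time (a new reading comes with each control period).
- optics.get_image(name): name is "scene" or "side" or "wrist"; returns the picture (384x512x3 uint8, red, green, blue); there is no depth.
- optics.camera_info(name): a dict with "fx", "fy", "cx", "cy" (pixels), "R" (3x3) and "t" (3): a world point X has camera coordinates R X + t. Camera axes: x right, y down, z forward; pixel columns grow to the right and rows downward; lengths in m; the calibration is good to about 2 mm. A picture is of the moment at which its call begins: read the wrist's pose just before it. camera_info takes no time and is no camera call; for the wrist camera it gives the pose at the moment of the call.
- arm.sign_off(): hands the job in, once; it reports no verdict.
Trained networks look in the newest picture that a camera, given by its name, has taken for a name from the list of things; names that differ only in an ending like _2 or _b are one class to them, and where a whole thing is asked for, a point or a joint stands for the part that bears it (a point fixed in the world has none). Each returns a list of dicts, best first, with "score" (0 to 1); they miss things now and then, are a little off and sometimes report something else, mostly with a low value. They report only what shows in the picture. A call takes as long as a camera call. They do not tell look-alikes from the thing itself.
- optics.boxes_of(camera, thing): "location" ([column, row] in pixels, amid what is visible of it).
- optics.pinpoint(camera, thing): "location" ([column, row] in pixels: a listed point, or the origin of a listed thing).
The state is a dict: "clock": time; "joints": joint angles; "dq": joint speeds; "joint_efforts": joint torques, N m; "position": TCP position; "ee_rot": TCP orientation; "force": force on the tool from outside, world axes, zero at the start; "ft_torque": the same for the moment, N m; "width": opening from 0.0 (shut) to 1.0 (fully open).
Only numpy, scipy, OpenCV 4.12 (cv2) and the standard library are available. Lean on these libraries where they do the work, as an engineer would, in place of code of your own. Each camera call takes 0.05 s, during which the arm holds its last target.

TASK

Weigh the grey cobble: pick up the blue basket by its handle, with the cobble in it, and hang it on the yellow two-pronged hook of the weighing stand, so that the handle rests on both prongs behind their upturned tips and the basket hangs level, free and still. Keep the cobble in the basket and leave the orange basket where it stands.

Things in the scene. Friction and masses are not known exactly. Their poses are not given: they have to be found in the camera images.
- blue_basket: Blue open box 110 (x) by 160 (y) by 60 mm high, 0.3 kg, on the table. Rigid upright steel handle: 8 mm rods at y = +-76 mm carry a straight level bar, 12 mm thick, along the basket's y at x = 0, centre line 150 mm above the underside. Origin: centre of the underside; z up. A half turn makes no difference.
- weigh_stand: Fixed. Origin at table height; z up. Grey base 210 by 170, 24 mm high; post at x = +98 mm, 217 high. From it two yellow prongs, 10 mm thick, run to -x at y = +-42 mm: flat seat x = +22 to -22, centre line z = 200, then upturned tips at x = -44, top z = 227. All free between and above them. A hung bar lies along y, centre (0, 0, 211). Come in from -x, bar above the tips, box below.
- orange_basket: the same basket in orange, with a brown stone in it: not to be moved. Origin: centre of the underside; z up.
- cobble: loose grey cobble, 60 mm across and 40 mm high, about 0.18 kg, on the blue basket's floor (4 mm thick) near its middle. Origin: centre of its underside.
Mind the look-alikes: they are no part of the job. What is shaped like the blue_basket but red is not meant.

How it is judged:
At the end, for the whole second after the job is handed in: The blue basket hangs by its handle on the stand's prongs: its underside 50 to 78 mm above the table, its centre within 60 mm along and 40 mm across of the stand's origin, tilted less than 0.2 rad (11 degrees), slower than 50 mm/s, its weight borne by the stand, with the cobble still inside it (z of blue_basket in the frame of weigh_stand between 0.05 and 0.078 m and x of blue_basket in the frame of weigh_stand between -0.06 and 0.06 m and y of blue_basket in the frame of weigh_stand between -0.04 and 0.04 m and angle between blue_basket's own z axis and vertical below 0.2 rad and contact force between blue_basket and weigh_stand above 1 N and linear speed of blue_basket below 0.05 m/s and z of cobble in the frame of blue_basket between -0.005 and 0.04 m and distance between cobble and blue_basket below 0.09 m); the robot touches nothing.
It fails at once if the orange basket is moved by more than 30 mm (distance of orange_basket from where it was at the start of the episode above 0.03 m).
It also fails if it takes over 48 s, if anything falls off the work surface, if the arm or the gripper's body presses on something with over 40 N, if the wrist force passes 120 N, or if a joint passes its speed limit or range.

## Working session

There is one attempt and no reset: what is moved stays moved. The work goes in short steps, Python scripts to look and compute and a shell command to move; the robot and the scene stay as the last step left them, time stands still between calls to the robot, and variables do not carry over. Pictures are saved under pics/ and viewed, and the job is handed in when it is done.

```bash
mkdir -p pics; ls
python3 - <<'E'
from cell import arm, optics
import cv2
print(arm.observe())
for n in ["scene","side","wrist"]:
    im=optics.get_image(n); cv2.imwrite(f"pics/{n}0.png",im[:,:,::-1])
    for t in ["blue_basket","weigh_stand","orange_basket","cobble"]:
        print(n,t,[(r["score"],r["location"]) for r in optics.pinpoint(n,t)])
    ci=optics.camera_info(n); print({k:(v.tolist() if hasattr(v,'tolist') else v) for k,v in ci.items()})
print(arm.observe()["clock"])
E
```

```text
pics
{'clock': 0.0, 'joints': array([-0.10260672,  0.43524506,  0.02500971,  1.57411253, -0.01162186,
        1.13402841, -0.07508607]), 'dq': array([ 0.00027962, -0.00158513, -0.00085886,  0.00044123, -0.00056163,
        0.00066217, -0.00014909]), 'joint_efforts': array([ 3.89017032e-04, -6.67853522e+01,  9.84863900e-01, -3.14464223e+01,
       -6.05165795e-02,  4.27553023e-02,  1.12382318e-04]), 'position': array([ 6.24490125e-01, -6.70608166e-05,  2.39925716e-01]), 'ee_rot': array([-2.22079474e+00, -2.22059063e+00,  1.98337401e-03]), 'force': array([ 0.22428225, -0.0979793 ,  0.53343104]), 'ft_torque': array([-0.01292243,  0.00618472,  0.02338214]), 'width': 1.0014008128647636}
scene blue_basket [(0.8, [114.9, 208.4]), (0.72, [135.3, 170.3])]
scene weigh_stand [(0.85, [220.3, 231.2])]
scene orange_basket [(0.6, [372.7, 216.9])]
scene cobble [(0.55, [114.1, 207.4])]
{'fx': 473.06169595932414, 'fy': 473.06169595932414, 'cx': 257.13308218638923, 'cy': 185.31168173940821, 'R': [[0.08421003972349472, 0.996367972186279, -0.012630645714671622], [0.5088030036486297, -0.05389424585614923,
[... 510 characters left out ...]
168484256], [-0.39390874099668727, -0.4584604253595258, -0.7966491964130555], [0.508020257149253, 0.61371288116305, -0.6043772975720998]], 't': [-0.31906252968783466, 0.23257484454807364, 1.0659928809152073]}
wrist blue_basket []
wrist weigh_stand [(0.84, [205.4, 222.3])]
wrist orange_basket []
wrist cobble []
{'fx': 334.41210914007723, 'fy': 334.41210914007723, 'cx': 256.2391346864696, 'cy': 195.95654793647714, 'R': [[0.9999988653751831, 0.0014939587753617757, 0.00019322402891651751], [0.0013628649926483718, -0.9518852243578947, 0.30645172906696694], [0.0006417533479809395, -0.3064511180209649, -0.9518861803894112]], 't': [-0.624378589706632, -0.03924264386025034, 0.39186357618679174]}
0.75
```

View pics/scene0.png

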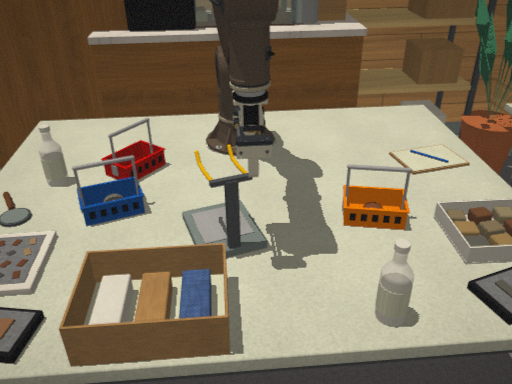

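View pics/side0.png

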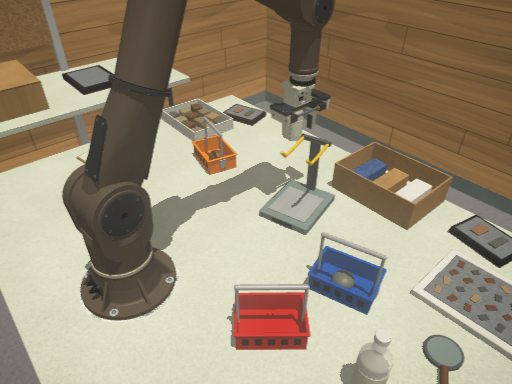

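View pics/wrist0.png

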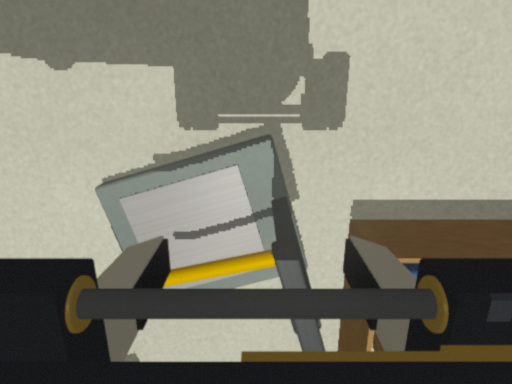

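Run:
```python
import cv2
a=cv2.imread("pics/scene0.png"); b=cv2.imread("pics/side0.png")
cv2.imwrite("pics/c1.png",cv2.resize(a[140:270,60:275],None,fx=3.7,fy=3.7,interpolation=cv2.INTER_CUBIC))
cv2.imwrite("pics/c2.png",cv2.resize(b[120:320,245:400],None,fx=3,fy=3,interpolation=cv2.INTER_CUBIC))
```

```text
(no output)
```

View pics/c1.png

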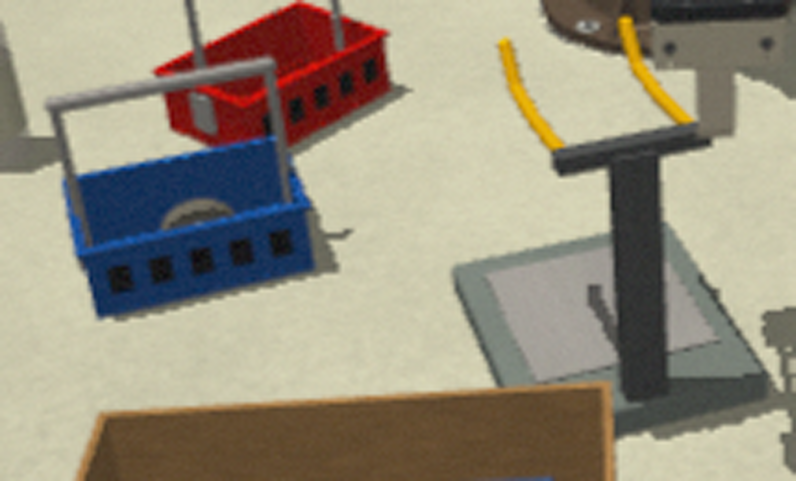

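View pics/c2.png

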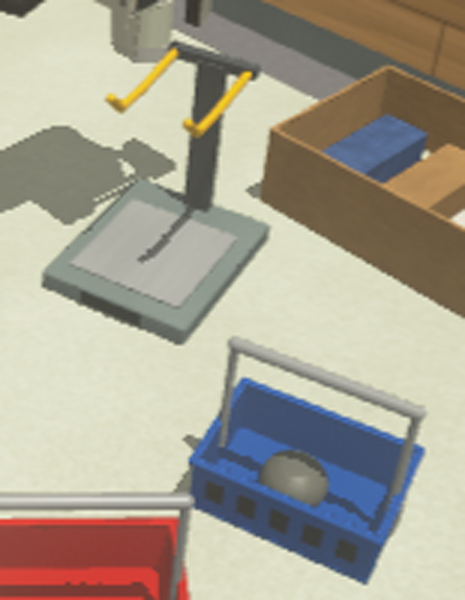

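```bash
cat > h.py <<'E'
import numpy as np
from cell import arm, optics
from scipy.optimize import least_squares
C={n:optics.camera_info(n) for n in ["scene","side"]}
def proj(n,X,c=None):
    c=c or C[n]; p=np.asarray(c["R"])@X+np.asarray(c["t"]); return np.array([c["fx"]*p[0]/p[2]+c["cx"],c["fy"]*p[1]/p[2]+c["cy"]])
def tri(obs): # list of (cam,px)
    r=least_squares(lambda X:np.concatenate([proj(n,X)-p for n,p in obs]),[.6,0,.1]); return r.x,r.fun
def fit(pts,x0): # (cam,local,px) planar pose
    def W(q,l): c,s=np.cos(q[2]),np.sin(q[2]); return np.array([q[0]+c*l[0]-s*l[1],q[1]+s*l[0]+c*l[1],l[2]])
    r=least_squares(lambda q:np.concatenate([proj(n,W(q,l))-p for n,l,p in pts]),x0,loss='soft_l1'); return r.x,np.concatenate([proj(n,W(r.x,l))-p for n,l,p in pts]).reshape(-1,2)
E
python3 - <<'E'
from h import *
T=lambda n,a,b:print(n,*[np.round(v,4) for v in tri([("scene",a),("side",b)])])
T("h-y",(73.8,168.4),(385,257)); T("h+y",(133.2,157.8),(323.3,235))
T("tip-",(195.9,151.4),(308.3,163.3)); T("tip+",(229.2,145.4),(282.3,154))
T("root-",(210.5,180),(328.3,145.7)); T("root+",(246.5,173),(304,136.7))
T("corner--",(183,212.4),(305.7,231)); T("corner-+",(241.6,201),(260,211.7));T("corner++",(267.6,242.2),(291.7,180))
T("cobble",(114.1,207.4),(345,283.7))
B=[]
for n,l,p in [("scene",(-.105,-.085,.024),(183,212.4)),("scene",(-.105,.085,.024),(241.6,201)),("scene",(.105,.085,.024),(267.6,242.2)),
 ("side",(-.105,-.085,.024),(305.7,231)),("side",(-.105,.085,.024),(260,211.7)),("side",(.105,.085,.024),(291.7,180)),("side",(.105,-.085,.024),(334.3,196)),
 ("scene",(-.044,-.042,.227),(195.9,151.4)),("scene",(-.044,.042,.227),(229.2,145.4)),("side",(-.044,-.042,.227),(308.3,163.3)),("side",(-.044,.042,.227),(282.3,154))]: B.append((n,l,p))
q,r=fit(B,[.65,-.1,0]); print("stand",q,np.degrees(q[2]));print(r.round(1))
H=[("scene",(0,-.08,.15),(73.8,168.4)),("scene",(0,.08,.15),(133.2,157.8)),("side",(0,-.08,.15),(385,257)),("side",(0,.08,.15),(323.3,235))]
q,r=fit(H,[.6,-.3,0]); print("blue",q,np.degrees(q[2]));print(r.round(1))
for t,a,b in [("blue",(114.9,208.4),(344.1,285.5)),("stand",(220.3,231.2),(294.9,208.2)),("orange",(372.7,216.9),(212.1,161.9))]: T(t,a,b)
E
```

```text
h-y [ 0.4488 -0.4585  0.1484] [-0.248   0.0781 -0.2136 -0.0813]
h+y [ 0.3992 -0.3125  0.1452] [-0.5741  0.3073 -0.5053 -0.3058]
tip- [ 0.5264 -0.1325  0.2177] [-0.8251  0.6374 -0.9122 -0.7749]
tip+ [ 0.5046 -0.0496  0.2189] [-0.7455  0.6804 -0.8332 -0.8292]
root- [ 0.6554 -0.0964  0.2092] [-0.5581  0.4182 -0.7338 -0.6058]
root+ [ 0.6363 -0.0136  0.2119] [-0.3084  0.2741 -0.4093 -0.3972]
corner-- [ 0.4875 -0.1834  0.0154] [-0.2757  0.1647 -0.2921 -0.1954]
corner-+ [ 0.4451 -0.0212  0.0133] [-0.7129  0.5672 -0.7731 -0.6753]
corner++ [0.6441 0.0337 0.0158] [-0.3553  0.2767 -0.4865 -0.4165]
cobble [ 0.4258 -0.3832  0.0044] [-0.7503  0.2983 -0.6763 -0.3143]
stand [ 0.56555007 -0.07676612  0.25802203] 14.783573250624906
[[-1.4 -2.8]
 [-0.9 -3.1]
 [-0.9 -2. ]
 [ 0.1 -1.6]
 [-1.4 -2.9]
 [ 0.2 -2.3]
 [ 1.9 -1.7]
 [ 0.4 -1.5]
 [ 0.1 -1. ]
 [ 0.1 -5. ]
 [ 0.7 -4.4]]
blue [ 0.42442896 -0.38515082  0.31294774] 17.930584866418823
[[-1.5 -0.4]
 [ 0.4 -1.2]
 [ 1.   0. ]
 [-1.2 -2.6]]
blue [ 0.4232 -0.3828 -0.001 ] [-0.9117  0.363  -0.8205 -0.3818]
stand [ 0.5563 -0.0794 -0.0026] [ 1.1884 -0.804   1.4192  1.0648]
orange [ 0.522   0.3423 -0.0112] [ 0.3419 -0.3925  0.4577  0.5683]
```

```bash
python3 -m creep '[{"translation":[0,0,-0.035],"rot":[0,0,0],"jaw":0.0918},{"translation":[0,0,-0.035],"rot":[0,0,0],"jaw":0.0918}]'
python3 -m creep '[{"translation":[-0.032,-0.0167,0],"rot":[0,0,0],"jaw":0.07},{"translation":[-0.032,-0.0167,0],"rot":[0,0,0],"jaw":0.07},{"translation":[-0.032,-0.0167,0],"rot":[0,0,0],"jaw":0.07},{"translation":[-0.032,-0.0167,0],"rot":[0,0,0],"jaw":0.07},{"translation":[-0.032,-0.0167,0],"rot":[0,0,0],"jaw":0.07},{"translation":[-0.032,-0.0167,0],"rot":[0,0,0],"jaw":0.07},{"translation":[-0.032,-0.0167,0],"rot":[0,0,0],"jaw":0.07},{"translation":[-0.032,-0.0167,0],"rot":[0,0,0],"jaw":0.07},{"translation":[-0.032,-0.0167,0],"rot":[0,0,0],"jaw":0.07},{"translation":[-0.032,-0.0167,0],"rot":[0,0,0],"jaw":0.07},{"translation":[-0.032,-0.0167,0],"rot":[0,0,0],"jaw":0.07},{"translation":[-0.032,-0.0167,0],"rot":[0,0,0],"jaw":0.07}]'
python3 -m creep '[{"translation":[0,0,0],"rot":[0,0,-6],"jaw":0.07},{"translation":[0,0,0],"rot":[0,0,-6],"jaw":0.07},{"translation":[0,0,0],"rot":[0,0,-6],"jaw":0.07},{"translation":[0,0,0],"rot":[0,0,0],"jaw":0.07},{"translation":[0,0,0],"rot":[0,0,0],"jaw":0.07}]'
python3 - <<'E'
from h import *
import cv2
o=arm.observe();print(o)
im=optics.get_image("wrist");cv2.imwrite("pics/w1.png",im[:,:,::-1])
c=optics.camera_info("wrist"); import pickle; pickle.dump(c,open("w1.pkl","wb"))
from scipy.spatial.transform import Rotation as R
print(R.from_rotvec(o["ee_rot"]).as_matrix().round(3), c["t"])
# predict bar ends
for s in (-.076,.076):
    a=np.radians(18.3); print(proj("",np.array([.424-np.sin(a)*s,-.385+np.cos(a)*s,.15]),c))
im=optics.get_image("scene");cv2.imwrite("pics/s1.png",im[:,:,::-1])
E
```

```text
clock: 0.92
position: [0.6237, -0.0001, 0.3096]
ee_rot: [-2.219, -2.219, 0.006]
force: [1.7, 0.1, 0.6]
width: 0.996
clock: 1.92
position: [0.4235, -0.3854, 0.311]
ee_rot: [2.221, 2.221, 0.0]
force: [0.9, -0.3, -0.2]
width: 0.759
clock: 2.33
position: [0.4245, -0.384, 0.3108]
ee_rot: [1.851, 2.538, 0.0]
force: [0.2, -0.3, 0.2]
width: 0.764
{'clock': 2.3333, 'joints': array([ 0.52775328,  0.29722912,  0.15244341,  1.60768785, -0.04723505,
        1.24019763,  0.999772  ]), 'dq': array([-0.0124355 ,  0.00017879,  0.00962116, -0.00128768, -0.00164777,
        0.00196053, -0.02720669]), 'joint_efforts': array([ 4.08016043e-01, -5.67137218e+01,  1.89126782e+00, -3.27850699e+01,
        5.18693856e-02,  9.21686855e-02,  7.88688585e-01]), 'position': array([ 0.42452008, -0.384028  ,  0.31077501]), 'ee_rot': array([1.85077179e+00, 2.53845384e+00, 2.88675094e-04]), 'force': array([ 0.21597335, -0.29470248,  0.20879893]), 'ft_torque': array([ 0.04710847, -0.03639801,  0.02747647]), 'width': 0.763672868317586}
[[-0.306  0.952  0.   ]
 [ 0.952  0.306  0.   ]
 [ 0.     0.    -1.   ]] [-0.28566265 -0.53152737  0.30709218]
[256.4478574  254.49860176]
[255.20479994  98.75826012]
```

View pics/w1.png

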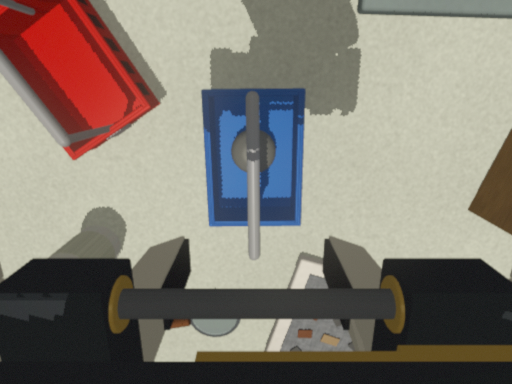

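View pics/s1.png

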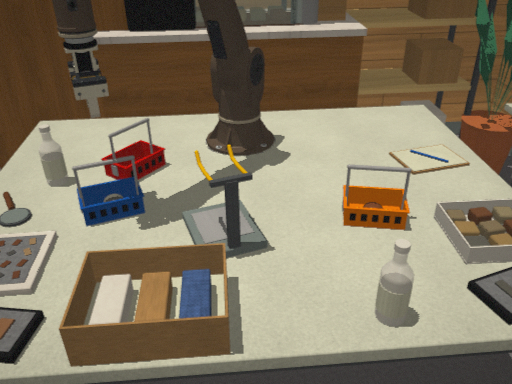

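```bash
python3 -m creep '[{"translation":[0,-0.001,0.03],"rot":[0,0,0],"jaw":0.07},{"translation":[0,0,0.03],"rot":[0,0,0],"jaw":0.07},{"translation":[0,0,0.03],"rot":[0,0,0],"jaw":0.07},{"translation":[0,0,0.03],"rot":[0,0,0],"jaw":0.07},{"translation":[0,0,0.025],"rot":[0,0,0],"jaw":0.07},{"translation":[0,0,0.02],"rot":[0,0,0],"jaw":0.07},{"translation":[0,0,0],"rot":[0,0,0],"jaw":0.07},{"translation":[0,0,0],"rot":[0,0,0],"jaw":0.07}]' 40
python3 -m creep '[{"translation":[0,0,0],"rot":[0,0,0],"jaw":0.0},{"translation":[0,0,0],"rot":[0,0,0],"jaw":0.0},{"translation":[0,0,0],"rot":[0,0,0],"jaw":0},{"translation":[0,0,0],"rot":[0,0,0],"jaw":0},{"translation":[0,0,0],"rot":[0,0,0],"jaw":0},{"translation":[0,0,0],"rot":[0,0,0],"jaw":0},{"translation":[0,0,0],"rot":[0,0,0],"jaw":0},{"translation":[0,0,0],"rot":[0,0,0],"jaw":0}]' 40
python3 - <<'E'
from h import *
import cv2
for n in ["wrist","side"]:
  im=optics.get_image(n);cv2.imwrite(f"pics/{n}2.png",im[:,:,::-1])
E
```

```text
clock: 3.1
position: [0.4234, -0.3839, 0.1454]
ee_rot: [-1.847, -2.539, 0.0]
force: [-0.2, 0.5, 0.1]
width: 0.763
clock: 3.77
position: [0.4236, -0.3843, 0.1458]
ee_rot: [1.847, 2.541, -0.0]
force: [-0.3, -0.3, 0.5]
width: 0.23
```

View pics/side2.png

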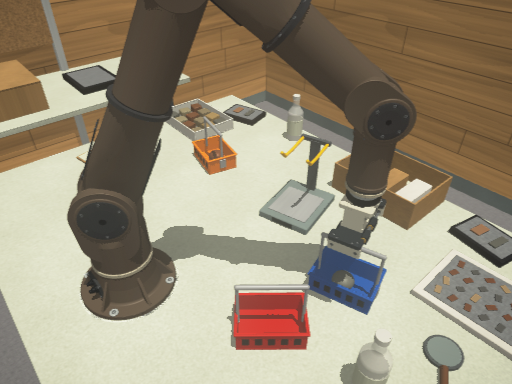

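View pics/wrist2.png

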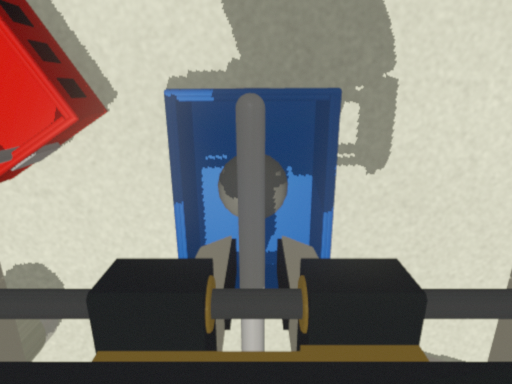

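```bash
python3 -m creep '[{"translation":[0,0,0],"rot":[0,0,0],"jaw":0.0},{"translation":[0,0,0],"rot":[0,0,0],"jaw":0.0},{"translation":[0,0,0],"rot":[0,0,0],"jaw":0},{"translation":[0,0,0],"rot":[0,0,0],"jaw":0},{"translation":[0,0,0],"rot":[0,0,0],"jaw":0},{"translation":[0,0,0],"rot":[0,0,0],"jaw":0}]' 45
```

```text
clock: 4.37
position: [0.4235, -0.3844, 0.1458]
ee_rot: [-1.847, -2.541, 0.0]
force: [-2.7, -1.3, 1.9]
width: 0.116
```

```bash
python3 -m creep '[{"translation":[0,0,-0.005],"rot":[0,0,0],"jaw":0.0},{"translation":[0,0,-0.01],"rot":[0,0,0],"jaw":0.0},{"translation":[0,0,-0.015],"rot":[0,0,0],"jaw":0},{"translation":[0,0,-0.02],"rot":[0,0,0],"jaw":0},{"translation":[0,0,-0.02],"rot":[0,0,0],"jaw":0},{"translation":[0,0,-0.02],"rot":[0,0,0],"jaw":0},{"translation":[0,0,-0.015],"rot":[0,0,0],"jaw":0},{"translation":[0,0,-0.005],"rot":[0,0,0],"jaw":0},{"translation":[0,0,0],"rot":[0,0,0],"jaw":0},{"translation":[0,0,0],"rot":[0,0,0],"jaw":0}]' 50
python3 - <<'E'
from h import *
import cv2
for n in ["scene","side"]:
  im=optics.get_image(n);cv2.imwrite(f"pics/{n}3.png",im[:,:,::-1])
E
```

```text
clock: 5.2
position: [0.4236, -0.3839, 0.2553]
ee_rot: [-1.846, -2.542, -0.0]
force: [-0.2, 0.3, -5.2]
width: 0.118
```

View pics/side3.png

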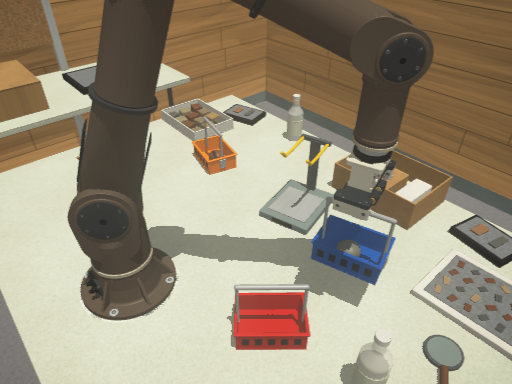

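View pics/scene3.png

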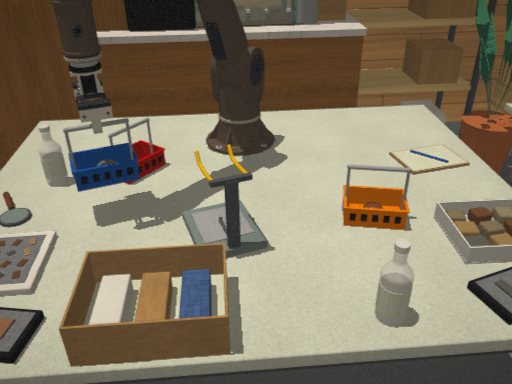

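```bash
python3 -m creep '[{"translation":[0,0,0],"rot":[0,0,1.2],"jaw":0.0},{"translation":[0,0,0],"rot":[0,0,2],"jaw":0.0},{"translation":[0.008,0.002,0],"rot":[0,0,0],"jaw":0},{"translation":[0.016,0.004,0],"rot":[0,0,0],"jaw":0},{"translation":[0.024,0.007,0],"rot":[0,0,0],"jaw":0},{"translation":[0.03,0.008,0],"rot":[0,0,0],"jaw":0},{"translation":[0.03,0.008,0],"rot":[0,0,0],"jaw":0},{"translation":[0.03,0.008,0],"rot":[0,0,0],"jaw":0},{"translation":[0.03,0.008,0],"rot":[0,0,0],"jaw":0},{"translation":[0.03,0.009,0],"rot":[0,0,0],"jaw":0},{"translation":[0.028,0.008,0],"rot":[0,0,0],"jaw":0},{"translation":[0.018,0.006,0],"rot":[0,0,0],"jaw":0}]' 50
python3 -m creep '[{"translation":[0.012,0.003,0],"rot":[0,0,0],"jaw":0.0},{"translation":[0.005,0.001,0],"rot":[0,0,0],"jaw":0.0},{"translation":[0,0,0],"rot":[0,0,0],"jaw":0},{"translation":[0,0,0],"rot":[0,0,0],"jaw":0},{"translation":[0,0,0],"rot":[0,0,0],"jaw":0},{"translation":[0,0,0],"rot":[0,0,0],"jaw":0}]' 50
python3 - <<'E'
from h import *
import cv2,pickle
print(arm.observe()["position"],arm.observe()["ee_rot"])
pickle.dump(optics.camera_info("wrist"),open("w4.pkl","wb"))
for n in ["wrist","scene","side"]:
  im=optics.get_image(n);cv2.imwrite(f"pics/{n}4.png",im[:,:,::-1])
E
```

```text
clock: 6.3
position: [0.4263, -0.1272, 0.2554]
ee_rot: [-1.912, -2.491, -0.001]
force: [-0.4, 0.3, -4.2]
width: 0.116
clock: 6.8
position: [0.4265, -0.1146, 0.2557]
ee_rot: [1.919, 2.487, -0.0]
force: [-0.9, 1.0, -5.9]
width: 0.116
[ 0.42645836 -0.1146469   0.25565661] [ 1.91910855e+00  2.48724502e+00 -4.40064995e-04]
```

View pics/wrist4.png

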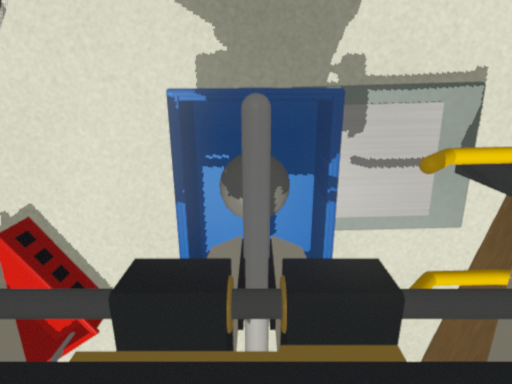

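View pics/side4.png

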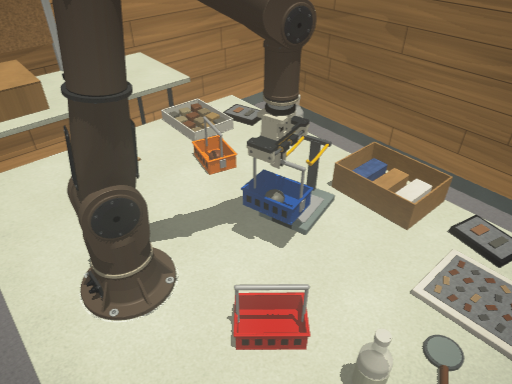

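View pics/scene4.png

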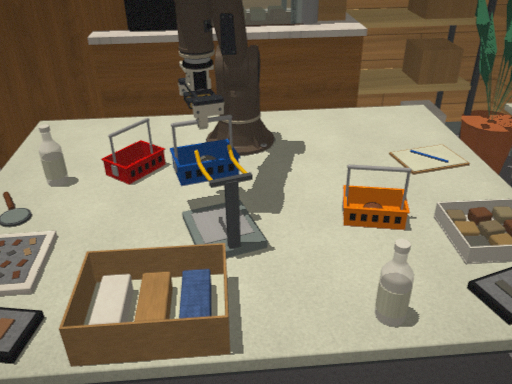

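Run:
```python
from h import *
import pickle
c=pickle.load(open("w4.pkl","rb"))
def ray(p,z):
    d=np.asarray(c["R"]).T@np.array([(p[0]-c["cx"])/c["fx"],(p[1]-c["cy"])/c["fy"],1]); o=-np.asarray(c["R"]).T@np.asarray(c["t"]); return o+d*(z-o[2])/d[2]
a=np.radians(14.8); ex=np.array([np.cos(a),np.sin(a)]); ey=np.array([-np.sin(a),np.cos(a)])
tcp=np.array([.4265,-.1146])
for nm,p,z in [("tip+",(431,163),.222),("root+",(508,157),.2),("tip-",(421,283),.222),("prong-",(508,277),.2),("c++",(483,83),.024),("c+-",(462,228),.024),("edge",(360,87),.024),("barEnd",(256,98),.26),("bar mid",(257,240),.26),("tip+ pred",None,.222)]:
    w=ray(p,z) if p else np.r_[.562+ex[0]*-.044+ey[0]*.042,-.077+ex[1]*-.044+ey[1]*.042,.222]
    d=w[:2]-tcp; print(nm,w.round(4),"rel tool(ex,ey)",(d@ex).round(4),(d@ey).round(4))
```

```text
tip+ [ 0.5059 -0.0468  0.222 ] rel tool(ex,ey) 0.0941 0.0453
root+ [ 0.562  -0.0331  0.2   ] rel tool(ex,ey) 0.1518 0.0442
tip- [ 0.5306 -0.1174  0.222 ] rel tool(ex,ey) 0.0999 -0.0293
prong- [ 0.6016 -0.1083  0.2   ] rel tool(ex,ey) 0.1709 -0.0386
c++ [0.6366 0.0331 0.024 ] rel tool(ex,ey) 0.2408 0.0891
c+- [ 0.6882 -0.1265  0.024 ] rel tool(ex,ey) 0.25 -0.0783
edge [ 0.5114 -0.0042  0.024 ] rel tool(ex,ey) 0.1102 0.0851
barEnd [ 0.4054 -0.0373  0.26  ] rel tool(ex,ey) -0.0007 0.0801
bar mid [ 0.4218 -0.0977  0.26  ] rel tool(ex,ey) -0.0003 0.0175
tip+ pred [ 0.5087 -0.0476  0.222 ] rel tool(ex,ey) 0.0966 0.0437
```

```bash
python3 -m creep '[{"translation":[0.001,0.006,0],"rot":[0,0,0],"jaw":0.0},{"translation":[0.001,0.012,0],"rot":[0,0,0],"jaw":0.0},{"translation":[0.001,0.018,0],"rot":[0,0,0],"jaw":0},{"translation":[0,0.02,0],"rot":[0,0,0],"jaw":0},{"translation":[0,0.02,0],"rot":[0,0,0],"jaw":0},{"translation":[0,0.02,0],"rot":[0,0,0],"jaw":0},{"translation":[0,0.018,0],"rot":[0,0,0],"jaw":0},{"translation":[0,0.014,0],"rot":[0,0,0],"jaw":0},{"translation":[0,0.008,0],"rot":[0,0,0],"jaw":0},{"translation":[0,0.003,0],"rot":[0,0,0],"jaw":0},{"translation":[0,0,0],"rot":[0,0,0],"jaw":0},{"translation":[0,0,0],"rot":[0,0,0],"jaw":0}]' 50
python3 - <<'E'
from h import *
import cv2,pickle
print(arm.observe()["position"],arm.observe()["ee_rot"])
pickle.dump(optics.camera_info("wrist"),open("w5.pkl","wb"))
for n in ["wrist","scene","side"]:
  im=optics.get_image(n);cv2.imwrite(f"pics/{n}5.png",im[:,:,::-1])
a=cv2.imread("pics/side5.png")[90:260,220:390];b=cv2.imread("pics/scene5.png")[90:260,150:320]
cv2.imwrite("pics/c5.png",cv2.resize(cv2.hconcat([a,b]),None,fx=2.3,fy=2.3,interpolation=cv2.INTER_CUBIC))
E
```

```text
clock: 7.95
position: [0.5597, -0.0753, 0.2555]
ee_rot: [-1.917, -2.488, 0.001]
force: [0.8, 0.4, -4.5]
width: 0.111
[ 0.55970851 -0.07534949  0.25548188] [-1.91681090e+00 -2.48828757e+00  1.03372333e-03]
```

View pics/wrist5.png

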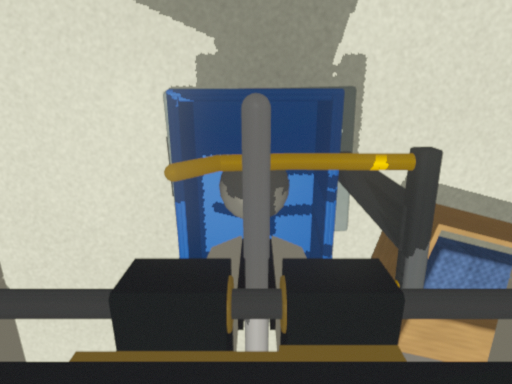

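View pics/c5.png

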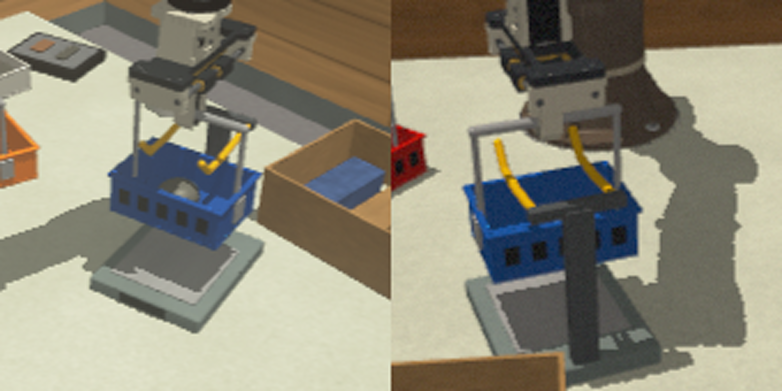

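Run:
```python
from h import *
import pickle
c=pickle.load(open("w5.pkl","rb"))
def ray(p,z):
    d=np.asarray(c["R"]).T@np.array([(p[0]-c["cx"])/c["fx"],(p[1]-c["cy"])/c["fy"],1]); o=-np.asarray(c["R"]).T@np.asarray(c["t"]); return o+d*(z-o[2])/d[2]
a=np.radians(14.8); ex=np.array([np.cos(a),np.sin(a)]); ey=np.array([-np.sin(a),np.cos(a)])
tcp=np.array([.5597,-.0753])
for nm,p,z in [("tip+",(172,172),.222),("knee",(220,163),.2),("root+",(413,162),.2),("prong+",(300,162),.2)]:
    w=ray(p,z); d=w[:2]-tcp; print(nm,w.round(4),(d@ex).round(4),(d@ey).round(4))
```

```text
tip+ [ 0.5043 -0.0483  0.222 ] -0.0467 0.0402
knee [ 0.5274 -0.0419  0.2   ] -0.0227 0.0405
root+ [ 0.6406 -0.0112  0.2   ] 0.0946 0.0413
prong+ [ 0.5742 -0.0288  0.2   ] 0.0259 0.0412
```

```bash
python3 -m creep '[{"translation":[0,0.001,0.005],"rot":[0,0,0],"jaw":0.0},{"translation":[0,0,0.01],"rot":[0,0,0],"jaw":0.0},{"translation":[0,0,0.011],"rot":[0,0,0],"jaw":0},{"translation":[0,0,0.01],"rot":[0,0,0],"jaw":0},{"translation":[0,0,0.006],"rot":[0,0,0],"jaw":0},{"translation":[0,0,0.003],"rot":[0,0,0],"jaw":0},{"translation":[0,0,0],"rot":[0,0,0],"jaw":0},{"translation":[0,0,0],"rot":[0,0,0],"jaw":0}]' 50
python3 -m creep '[{"translation":[0,0,0.001],"rot":[0,0,0],"jaw":0.0},{"translation":[0,0,0.001],"rot":[0,0,0],"jaw":0.0},{"translation":[0,0,0.001],"rot":[0,0,0],"jaw":0.0},{"translation":[0,0,0],"rot":[0,0,0],"jaw":0},{"translation":[0,0,0],"rot":[0,0,0],"jaw":0}]' 50
```

```text
clock: 8.77
position: [0.5613, -0.0749, 0.2107]
ee_rot: [-1.917, -2.489, 0.0]
force: [-0.7, -0.1, -5.4]
width: 0.113
clock: 9.18
position: [0.5612, -0.0749, 0.2078]
ee_rot: [1.917, 2.489, 0.0]
force: [0.0, -0.0, -4.7]
width: 0.109
```

```bash
python3 -m creep '[{"translation":[0,0,0.001],"rot":[0,0,0],"jaw":0.0},{"translation":[0,0,0],"rot":[0,0,0],"jaw":0.0},{"translation":[0,0,0],"rot":[0,0,0],"jaw":0}]' 50
python3 -m creep '[{"translation":[0,0,0.001],"rot":[0,0,0],"jaw":0.0},{"translation":[0,0,0],"rot":[0,0,0],"jaw":0.0},{"translation":[0,0,0],"rot":[0,0,0],"jaw":0}]' 50
```

```text
clock: 9.43
position: [0.5611, -0.0749, 0.2067]
ee_rot: [-1.917, -2.489, -0.0]
force: [0.2, 0.0, -6.0]
width: 0.112
clock: 9.68
position: [0.5613, -0.075, 0.2059]
ee_rot: [1.917, 2.489, 0.0]
force: [-0.5, -0.7, -2.3]
width: 0.111
```

```bash
python3 -m creep '[{"translation":[0,0,0.0007],"rot":[0,0,0],"jaw":0.0},{"translation":[0,0,0],"rot":[0,0,0],"jaw":0.0},{"translation":[0,0,0],"rot":[0,0,0],"jaw":0}]' 50
python3 - <<'E'
from h import *
import cv2
for n in ["scene","side"]:
  im=optics.get_image(n);cv2.imwrite(f"pics/{n}6.png",im[:,:,::-1])
a=cv2.imread("pics/side6.png")[90:260,220:390];b=cv2.imread("pics/scene6.png")[90:260,150:320]
cv2.imwrite("pics/c6.png",cv2.resize(cv2.hconcat([a,b]),None,fx=2.3,fy=2.3,interpolation=cv2.INTER_CUBIC))
E
```

```text
clock: 9.93
position: [0.5614, -0.075, 0.2057]
ee_rot: [1.917, 2.488, 0.001]
force: [-3.0, -0.0, 5.5]
width: 0.119
```

View pics/c6.png

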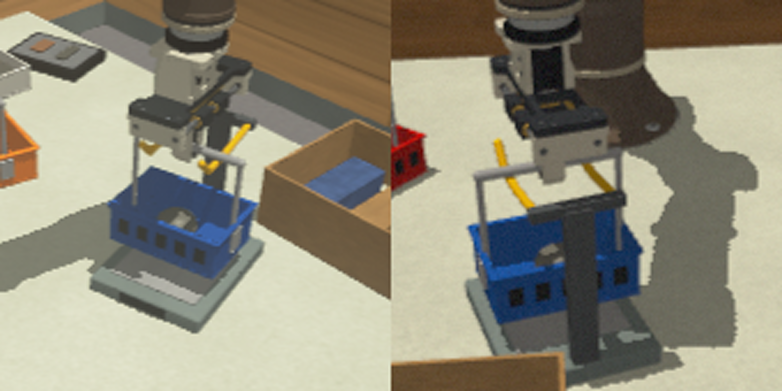

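Force has flipped to +5.5 N: the stand bears the weight. Release slowly and partly, to stay clear of the prong structure.

```bash
python3 -m creep '[{"translation":[0,0,0],"rot":[0,0,0],"jaw":0.02},{"translation":[0,0,0],"rot":[0,0,0],"jaw":0.025},{"translation":[0,0,0],"rot":[0,0,0],"jaw":0.03},{"translation":[0,0,0],"rot":[0,0,0],"jaw":0.035},{"translation":[0,0,0],"rot":[0,0,0],"jaw":0.04},{"translation":[0,0,0],"rot":[0,0,0],"jaw":0.045},{"translation":[0,0,0],"rot":[0,0,0],"jaw":0.045},{"translation":[0,0,0],"rot":[0,0,0],"jaw":0.045}]'
python3 - <<'E'
from h import *
import cv2
for n in ["scene","side","wrist"]:
  im=optics.get_image(n);cv2.imwrite(f"pics/{n}7.png",im[:,:,::-1])
a=cv2.imread("pics/side7.png")[90:260,220:390];b=cv2.imread("pics/scene7.png")[90:260,150:320]
cv2.imwrite("pics/c7.png",cv2.resize(cv2.hconcat([a,b]),None,fx=2.3,fy=2.3,interpolation=cv2.INTER_CUBIC))
E
```

```text
clock: 10.7
position: [0.5612, -0.0749, 0.205]
ee_rot: [1.917, 2.489, 0.0]
force: [0.7, -0.8, 0.2]
width: 0.489
```

View pics/c7.png

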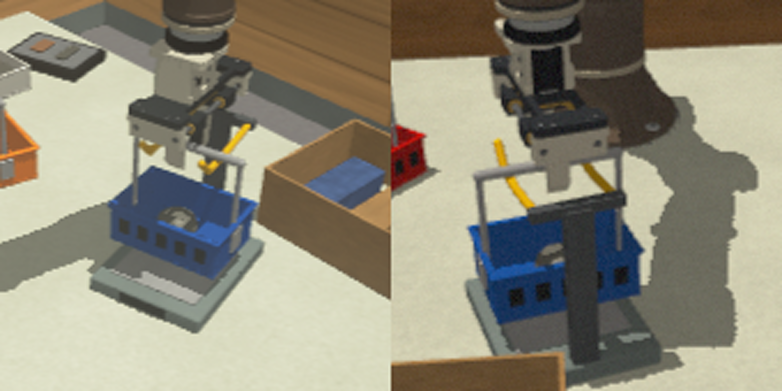

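View pics/wrist7.png

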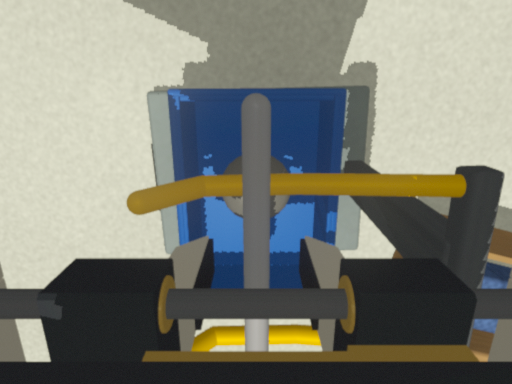

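The bar (column 256) lies on both prongs' flats, between the knee at column 205 and the post at 470, and the jaws are clear on both sides. Retract upward.

```bash
python3 -m creep '[{"translation":[0,0,-0.008],"rot":[0,0,0],"jaw":0.045},{"translation":[0,0,-0.015],"rot":[0,0,0],"jaw":0.045},{"translation":[0,0,-0.03],"rot":[0,0,0],"jaw":0.045},{"translation":[0,0,-0.035],"rot":[0,0,0],"jaw":0.045},{"translation":[0,0,-0.035],"rot":[0,0,0],"jaw":0.045},{"translation":[0,0,-0.02],"rot":[0,0,0],"jaw":0.045},{"translation":[0,0,0],"rot":[0,0,0],"jaw":0.045},{"translation":[0,0,0],"rot":[0,0,0],"jaw":0.045},{"translation":[0,0,0],"rot":[0,0,0],"jaw":0.045},{"translation":[0,0,0],"rot":[0,0,0],"jaw":0.045},{"translation":[0,0,0],"rot":[0,0,0],"jaw":0.045},{"translation":[0,0,0],"rot":[0,0,0],"jaw":0.045}]'
python3 -m creep '[{"translation":[0,0,0],"rot":[0,0,0],"jaw":0.045},{"translation":[0,0,0],"rot":[0,0,0],"jaw":0.045},{"translation":[0,0,0],"rot":[0,0,0],"jaw":0.045},{"translation":[0,0,0],"rot":[0,0,0],"jaw":0.045},{"translation":[0,0,0],"rot":[0,0,0],"jaw":0.045},{"translation":[0,0,0],"rot":[0,0,0],"jaw":0.045},{"translation":[0,0,0],"rot":[0,0,0],"jaw":0.045},{"translation":[0,0,0],"rot":[0,0,0],"jaw":0.045},{"translation":[0,0,0],"rot":[0,0,0],"jaw":0.045},{"translation":[0,0,0],"rot":[0,0,0],"jaw":0.045},{"translation":[0,0,0],"rot":[0,0,0],"jaw":0.045},{"translation":[0,0,0],"rot":[0,0,0],"jaw":0.045}]'
cat > look.py <<'E'
from h import *
import cv2,sys
k=sys.argv[1]; P={}
for n in ["scene","side"]:
  im=optics.get_image(n);cv2.imwrite(f"pics/{n}{k}.png",im[:,:,::-1])
  for t in ["blue_basket","cobble","orange_basket"]: P[n,t]=[(r["score"],r["location"]) for r in optics.pinpoint(n,t)]; print(n,t,P[n,t])
a=cv2.imread(f"pics/side{k}.png")[90:260,220:390];b=cv2.imread(f"pics/scene{k}.png")[90:260,150:320]
cv2.imwrite(f"pics/c{k}.png",cv2.resize(cv2.hconcat([a,b]),None,fx=2.3,fy=2.3,interpolation=cv2.INTER_CUBIC))
d=cv2.absdiff(cv2.imread(f"pics/scene{k}.png"),cv2.imread("pics/scene7.png"))
print(arm.observe()["clock"])
E
python3 look.py 8; python3 look.py 9
python3 - <<'E'
import cv2
for n in("scene","side"):
    d=cv2.absdiff(cv2.imread(f"pics/{n}8.png"),cv2.imread(f"pics/{n}9.png"));print(n,d.max(),(d.max(2)>25).sum())
E
```

```text
clock: 11.85
position: [0.5608, -0.0749, 0.3471]
ee_rot: [-1.916, -2.488, 0.002]
force: [-0.0, 0.4, -0.7]
width: 0.491
clock: 12.85
position: [0.5612, -0.0749, 0.348]
ee_rot: [1.917, 2.489, -0.0]
force: [-0.1, 0.4, -0.4]
width: 0.487
scene blue_basket [(0.96, [222.7, 211.4]), (0.96, [135.6, 169.4])]
scene cobble [(0.49, [221.9, 209.8])]
scene orange_basket [(0.64, [371.8, 216.1])]
side blue_basket [(0.66, [266.6, 325.7]), (0.55, [296.3, 191.6])]
side cobble [(0.71, [297.6, 189.8])]
side orange_basket [(0.92, [213.3, 161.2])]
13.25
scene blue_basket [(0.72, [135.4, 167.6])]
scene cobble [(0.52, [224.3, 209.2])]
scene orange_basket [(0.61, [371.6, 213.7])]
side blue_basket [(0.85, [298.9, 192.6]), (0.82, [269.6, 323.7])]
side cobble [(0.68, [295.8, 193.3])]
side orange_basket [(0.67, [211.5, 160.4]), (0.4, [296.7, 192.3])]
13.65
scene 25 0
side 4 0
```

View pics/c9.png

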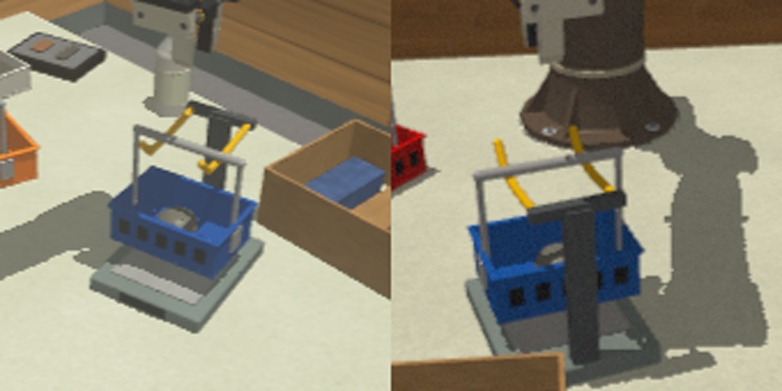

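Run:
```python
from h import *
x,f=tri([("scene",(222.7,211.4)),("side",(297.6,192.1))]);print(x.round(4),f.round(1))
print(tri([("scene",(371.7,215)),("side",(212.4,160.8))])[0].round(4))
print(arm.sign_off())
```

```text
[ 0.5624 -0.0732  0.0616] [-0.  0. -0. -0.]
[ 0.5217  0.3389 -0.0047]
the job is handed in; nothing more can be done
None
```

I hung the blue basket, with the cobble in it, on the yellow two-pronged hook. I handed the job in at about 13.7 s. The hand-in reports no verdict.

I gripped the basket by the middle of its handle and carried it over the prong tips from the front of the stand. I lowered it until the stand took the weight: the vertical force went from about -5 N to +5.5 N. I then opened the jaws and backed straight up about 14 cm.

What the last checks showed:
- **Basket position:** its underside triangulates to (0.562, -0.073), about 62 mm above the table. That is within about 5 mm of the stand's origin.
- **Level and behind the tips:** judged by eye from the pictures, the basket hangs level and the bar rests on both prong flats behind the upturned tips.
- **Stillness:** two sets of scene and side pictures 0.4 s apart showed no change.
- **Cobble:** it is visible inside the basket.
- **Orange basket:** it triangulates within about 4 mm of where it was in the plane, with about 7 mm of scatter in height, and nothing touched it.
- **Robot clear:** the force readings are near zero with the gripper well above the basket.

What disagreed:
- The height measurements before the move read about 2–10 mm low against the given sizes, so I worked from the given heights and the force readings.
- The trained networks also reported the red look-alike as the blue basket, and in the last scene picture they missed the blue one.

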